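# Sanding block into the push-to-open drawer

## Robot

A 6-joint arm with a two-finger parallel gripper is mounted at the origin on a cart in front of the work surface, level with it; the furniture and walls round the work are solid. World frame = base frame: x ahead of the robot, y to its left, z up, the work surface at z = 0. Lengths are in m, angles in degrees, forces in N, time in s.
With the tool pointing down it reaches from about 0.4 to 0.825 m from the base axis. Payload 7 kg.
Tool frame: the origin (TCP) lies midway between the tips of the shut fingers; the grasp point (between the pads) lies 19 mm behind it; z points along the fingers, y is the direction in which the jaws open and shut (so a half turn about z gives the same grasp; the last joint's range is limited). The gripper opens to 88 mm and grips with 3 to 60 N. Pads are 19 mm wide; open, the fingers measure 130 mm over their backs; the gripper's body (78 mm by 193 mm) begins 47 mm behind the grasp point.
Start: joints at [-50.472, 20.546, 0.682, 0, -70.136, -16.507], TCP at [0.264, -0.621, 0.227] pointing down, gripper open.
Joint ranges: [-176.03, 176.03], [-82.01, 121.73], [-58.28, 71.71], [-173.87, 95.51], [-174.79, -0.11], [-173.66, 173.66]. Speed limits (degrees/s): [136.94, 136.94, 172.46, 180, 180, 180].

## Interface

Orientations are given as a 3x3 rotation matrix whose columns are the frame's x, y, z axes.
In Python, from rig import robot gives the robot as it stands. Calls block until the motion is done:
- robot.goto(position, orientation): joint-space move of the TCP to a pose.
- robot.servo_line(position, ori=None, speed=0.15): straight line of the TCP; ori=None keeps the orientation; speed is the mean speed in m/s.
- robot.movej(angles): joint-space move.
- robot.move_gripper(opening): opening from 0.0 (shut) to 1.0 (fully open); the grip force is fixed at half the most; returns when the fingers have stopped.
- robot.dwell(seconds).
- robot.ik(position, orientation): joint angles nearest the present ones, or None.
- robot.grab_frame(name): name is "scene" or "side" or "wrist"; returns (picture, depth): 480x640x3 uint8, red, green, blue; 480x640 float32, m along the optical axis (not along the pixel's ray), 0 where there is no reading.
- robot.camera_info(name): a dict with "vfov" (degrees; the focal length in pixels is half the picture's height over the tangent of half this angle, whatever the lens; pixels are square), "cx", "cy" (the principal point, pixels), "k1" (the pictures are not rectified: a ray, as slopes to the right and down, at radius r is drawn at 1 + k1 r^2 times it, then the intrinsics apply), "view" (4x4, takes a point from world to camera coordinates); the wrist camera has in their place "T_tool_cam" (4x4, takes a point from camera to tool coordinates, whose origin is the TCP and whose axes are the flange's). Camera axes: x right, y down, z forward; pixel columns grow to the right and rows downward; lengths in m; the calibration is good to about 2 mm. A picture is of the moment at which its call begins: read the wrist's pose just before it. camera_info takes no time and is no camera call.
A pose or a line that the arm cannot do raises robot.Unreachable and nothing moves.
- robot.job_done(): hands the job in, once; it reports no verdict.
Readings, each from a call of its own:
- robot.read_t(): time.
- robot.read_qpos(): joint angles.
- robot.read_qvel(): joint speeds.
- robot.read_effort(): joint torques, N m.
- robot.read_position(): TCP position.
- robot.read_tcp_rot(): TCP orientation.
- robot.read_force(): force on the tool from outside, world axes, zero at the start.
- robot.read_ft_torque(): the same for the moment, N m.
- robot.read_grip_width(): opening from 0.0 (shut) to 1.0 (fully open).
Only numpy, scipy, OpenCV 4.12 (cv2) and the standard library are available. Lean on these libraries where they do the work, as an engineer would, in place of code of your own. Each camera call takes 0.05 s, during which the arm holds its last target.

## Task

Put the cork sanding block away in the drawer of the small dark desk chest. The drawer has no handle: press its front in until you feel the stop and let go so that it springs out, lay the block flat inside, then press the front in to the stop again so that it latches and stays shut. Press gently, never with more than 15 N, and leave the other things on the table where they are.

Things in the scene. Friction and masses are not known exactly. Their poses are not given: they have to be found in the camera images.
- chest: Dark wooden desk chest, fixed to the table, 150 mm deep (x), 190 mm wide (y), 118 mm high; origin under its middle at table height, x axis from front to back (the way the drawer is pressed in), z up. One drawer at the top over an open pigeonhole with a paint tube in it. Do not press chest or drawer with more than 15 N: it strains the latch.
- drawer (a joint): Drawer travel in m: about 0 latched shut, 0.085 sprung fully out, below 0 pressed in. Push-push latch: press in to a firm stop, anywhere from 5 to 11 mm further in than latched (set differently each time, not visible); only the last millimetre changes the latch over. Let go after that, a shut drawer springs out in about a second and one that was out stays shut. A shorter press changes nothing.
- drawer_front (a point): Middle of the outer face of the drawer's front, 90 mm above the table, moves with the drawer, axes as the chest's. Lighter brown board 186 mm wide, 53 to 115 mm above the table, 12 mm thick; shut, it stands 13 mm off the carcass. The spring pushes out with 1.5 N when out and 4 N when in, the latch makes it 5 to 6 N just before the stop; 8 to 10 N, pressed slowly, means the stop.
- drawer_cell (a point): Middle of the floor of the drawer's compartment, 71 mm above the table, 61 mm behind the front's outer face, moves with the drawer, axes as the chest's. Inside 98 mm long (x) by 154 mm wide (y), walls 27 mm high; with the drawer fully out all of it lies in front of the carcass, and 37 mm of height pass under the chest's top.
- block_center (a point): Centre of the cork-brown sanding block, loose on the table, 40 mm (its x) by 70 mm (its y) by 24 mm high, about 40 g; z up.
- paint_tin: Bystander: closed round paint tin, 103 mm across, 120 mm high, about 0.9 kg, origin under its middle.
- putty_rubber: Bystander: small grey putty rubber, 26 x 42 x 12 mm, origin under its middle.
Not all that is in view belongs to the job. There is more than one size of the part that bears block_center; the job needs the larger.

How it is judged (in metres and radians):
On the way, in this order (a step that is already met when the one before it is completed fails the run):
1. the drawer has sprung out (value of joint drawer above 0.07 m), for 0.2 s.
2. the sanding block lies in the open drawer and has been let go (value of joint drawer above 0.05 m and x of block_center in the frame of drawer_cell between -0.034 and 0.034 m and y of block_center in the frame of drawer_cell between -0.063 and 0.063 m and z of block_center in the frame of drawer_cell between 0.004 and 0.02 m and contact force between the fingers and sanding_block below 0.1 N and linear speed of sanding_block below 0.03 m/s), for 0.2 s.
At the end, for the whole second after the job is handed in: The drawer is latched shut (within 4 mm of its latched rest) and stays so by itself, with the sanding block lying flat inside its compartment (value of joint drawer between -0.004 and 0.004 m and velocity of joint drawer below 0.01 m/s and x of block_center in the frame of drawer_cell between -0.034 and 0.034 m and y of block_center in the frame of drawer_cell between -0.063 and 0.063 m and z of block_center in the frame of drawer_cell between 0.004 and 0.02 m); the robot touches nothing.
It fails at once if the robot presses the chest or its drawer with more than 15 N (contact force between any of the fingers, the arm and chest above 15 N).
It fails at once if the paint tin is shifted by more than 20 mm or tipped, or the putty rubber is shifted (distance of any of paint_tin, putty_rubber from where it was at the start of the episode above 0.02 m or angle between paint_tin's own z axis and vertical above 0.3 rad).
It also fails if it takes over 67 s, if anything falls off the work surface, if the arm or the gripper's body presses on something with over 40 N, if the wrist force passes 120 N, or if a joint passes its speed limit or range.

## Working session

There is one attempt and no reset: what is moved stays moved. The work goes in short steps, each a Python script; the robot and the scene stay as the last script left them, time stands still between calls to the robot, and variables do not carry over. Pictures are saved under pics/ and viewed, and the job is handed in when it is done.

```bash
ls -la; mkdir -p pics
cat > h.py <<'E'
import numpy as np, cv2
from rig import robot
def intr(n):
    c=robot.camera_info(n); f=240/np.tan(np.radians(c['vfov'])/2); return c,f
def K(n):
    c,f=intr(n); return np.array([[f,0,c['cx']],[0,f,c['cy']],[0,0,1.]]),np.array([c['k1'],0,0,0,0.])
def pose(n,tcp=None):
    c,_=intr(n)
    if 'view' in c: return np.linalg.inv(np.array(c['view']))
    p,R=tcp; T=np.eye(4);T[:3,:3]=R;T[:3,3]=p
    return T@np.array(c['T_tool_cam'])
def cloud(n,depth,T):
    k,d=K(n); v,u=np.mgrid[0:480,0:640]
    uv=np.stack([u,v],-1).reshape(-1,1,2).astype(float)
    s=cv2.undistortPoints(uv,k,d).reshape(480,640,2)
    P=np.concatenate([s*depth[...,None],depth[...,None]],-1)
    W=P@T[:3,:3].T+T[:3,3]; W[depth<=0]=np.nan
    return W
def shot(n,fn=None):
    tcp=(np.array(robot.read_position()),np.array(robot.read_tcp_rot()))
    im,d=robot.grab_frame(n)
    if fn: cv2.imwrite('pics/'+fn,im[...,::-1])
    W=cloud(n,d,pose(n,tcp)); return im,d,W
E
python3 - <<'E'
from h import *
for n in ['scene','side','wrist']:
    im,d,W=shot(n,n+'0.png'); np.save('pics/'+n+'0.npy',W)
    c,f=intr(n); print(n,c['vfov'],c['k1'],pose(n,(np.array(robot.read_position()),np.array(robot.read_tcp_rot())))[:3,3])
print(robot.read_t(),robot.read_tcp_rot(),robot.read_force(),robot.read_grip_width())
E
```

```text
total 12
drwxr-xr-x  3 agent agent 4096 Dec  6 00:54 .
drwxr-xr-x 23 root  root  4096 Dec  6 00:54 ..
drwxr-xr-x  2 agent agent 4096 Dec  6 00:54 pics
scene 45.17619057689236 0.03013249123840751 [-0.26517843 -1.00674636  0.82237184]
side 44.02571430242615 -0.13182633174887226 [ 0.25559245 -1.15277391  0.86393592]
wrist 70.88303355563912 -0.04434205396524028 [ 0.1981959  -0.64898021  0.38304434]
0.15 [[-9.20377534e-01 -3.91030417e-01 -6.39291308e-04]
 [-3.91030910e-01  9.20376867e-01  1.11768995e-03]
 [ 1.51338165e-04  1.27867938e-03 -9.99999171e-01]] [-0.90688387  0.63195947  0.275201  ] 0.9995788262240237
```

View pics/scene0.png

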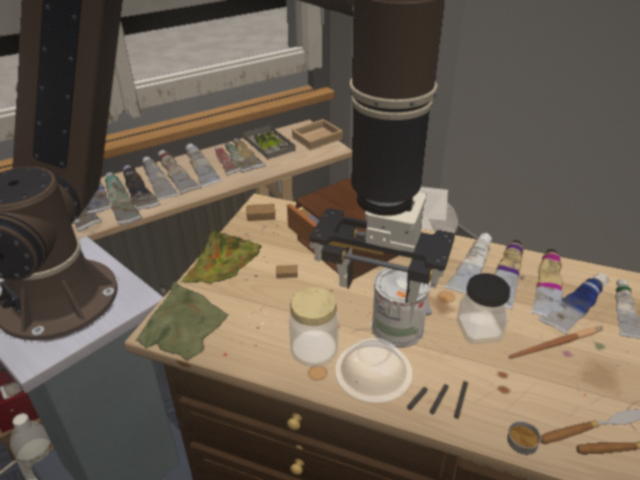

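View pics/side0.png

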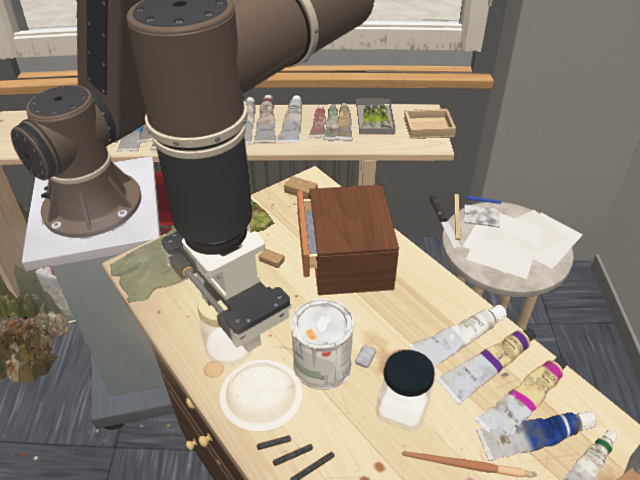

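View pics/wrist0.png

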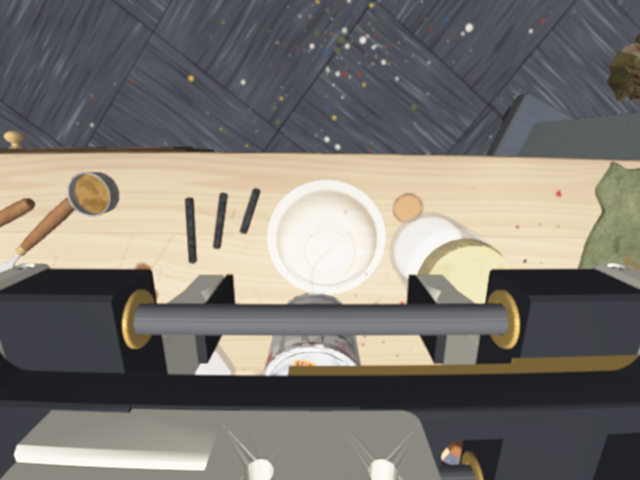

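Side view: the chest is at about (350,240) with its front board at (305,235), the tin at (323,343) and the putty rubber at (366,355). Candidates for the block are the brown pieces at side (300,187) / scene (261,212) and side (271,258) / scene (287,271). A cork disc at side (214,369) is the wrong shape. I'll measure both pieces and check a crop.

Run:
```python
from h import *
for n,boxes in {'side':{'A':(275,172,328,203),'B':(250,243,292,274),'rub':(350,340,382,372)},'scene':{'A':(238,197,284,228),'B':(268,258,305,284)}}.items():
    W=np.load(f'pics/{n}0.npy'); 
    im=cv2.imread(f'pics/{n}0.png')
    for b,(u0,v0,u1,v1) in boxes.items():
        P=W[v0:v1,u0:u1].reshape(-1,3); P=P[np.isfinite(P[:,0])]
        print(n,b,'table z',np.median(P[P[:,2]<.006][:,2]) if (P[:,2]<.006).any() else None)
        Q=P[(P[:,2]>.008)&(P[:,2]<.04)]
        top=np.percentile(Q[:,2],90); Q2=Q[Q[:,2]>top-.004]
        r=cv2.minAreaRect((Q2[:,:2]*1000).astype(np.float32)); print(len(Q),'top',top,r)
    # chest top
    P=W.reshape(-1,3); m=(abs(P[:,2]-.118)<.004)&(P[:,0]>.3)&(P[:,0]<.9)&(P[:,1]>-.6)
    Q=P[m]; print('chesttop',len(Q), cv2.minAreaRect((Q[:,:2]*1000).astype(np.float32)))
im=cv2.imread('pics/side0.png')
a=cv2.resize(im[165:285,240:400],None,fx=5,fy=5,interpolation=cv2.INTER_CUBIC)
cv2.imwrite('pics/crop1.png',a[:600,:800])
```

```text
side A table z 0.0003777409191413339
416 top 0.02659993056964205 ((481.07635498046875, -89.4174575805664), (42.23592758178711, 70.95033264160156), 48.554561614990234)
side B table z 0.000737514743219092
279 top 0.018739973016821978 ((372.64959716796875, -295.4464416503906), (29.891389846801758, 47.053367614746094), 48.95975112915039)
side rub table z 0.0009625119075524213
307 top 0.014680508525391734 ((477.343994140625, -582.186767578125), (62.28205108642578, 27.685178756713867), 46.08587646484375)
chesttop 7412 ((608.3603515625, -102.91131591796875), (1099.5360107421875, 218.2786865234375), 69.6329574584961)
scene A table z -0.0009999981282908799
382 top 0.025102589097876694 ((481.85369873046875, -89.86470794677734), (44.54636001586914, 66.88407135009766), 46.67544174194336)
scene B table z -0.0008605640438870132
223 top 0.01702632400781361 ((372.7821350097656, -294.43096923828125), (30.537303924560547, 45.79035949707031), 47.404056549072266)
chesttop 2590 ((517.4235229492188, -74.70013427734375), (1090.293212890625, 474.051025390625), 73.18191528320312)
```

View pics/crop1.png

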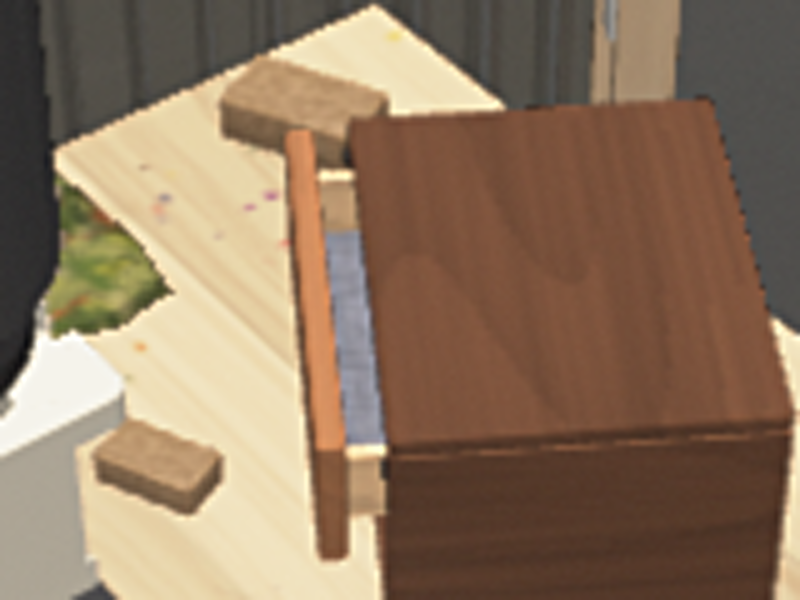

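The crop shows A (side (300,187)) as the larger piece, measured at 42×71×25 mm, so it is the sanding block. B is the smaller decoy at 30×47×18 mm. The drawer is shut with a small gap behind its front board. Next is the chest pose.

Run:
```python
from h import *
for n in ['side','scene']:
    W=np.load(f'pics/{n}0.npy'); 
    m=(abs(W[...,2]-.118)<.006)&(W[...,0]>.3)&(W[...,0]<.9)&(W[...,1]>-.6)
    nl,lab,st,_=cv2.connectedComponentsWithStats(cv2.morphologyEx(m.astype(np.uint8),cv2.MORPH_OPEN,np.ones((3,3)))); 
    for i in np.argsort(-st[1:,4])[:3]+1:
        Q=W[lab==i]; print(n,st[i],np.median(Q[:,2]),cv2.minAreaRect((Q[:,:2]*1000).astype(np.float32)))
        print(np.round(cv2.boxPoints(cv2.minAreaRect((Q[:,:2]*1000).astype(np.float32)))))
W=np.load('pics/side0.npy')
# front top strip
m=np.zeros((480,640),bool); m[185:285,290:325]=1
Q=W[m&(W[...,2]>.107)&(W[...,2]<.125)]; 
print(len(Q),cv2.minAreaRect((Q[:,:2]*1000).astype(np.float32)))
Q=W[m&(W[...,2]>.111)&(W[...,2]<.1155)]; print(np.round(cv2.boxPoints(cv2.minAreaRect((Q[:,:2]*1000).astype(np.float32)))))
# obstacles: grid heights map
P=W.reshape(-1,3);P=P[(P[:,2]>.01)&(P[:,0]>.25)&(P[:,0]<.8)&(P[:,1]>-.7)&(P[:,1]<.1)]
# tin
im=cv2.imread('pics/side0.png')
Q=W[300:350,293:353].reshape(-1,3);Q=Q[(abs(Q[:,2]-.12)<.006)];print('tin',cv2.minEnclosingCircle((Q[:,:2]*1000).astype(np.float32)))
```

```text
side [ 310  184   89   72 5228] 0.11868318427535335 ((528.8685913085938, -332.1875), (195.115478515625, 150.5966796875), 80.38859558105469)
[[ 438. -416.]
 [ 587. -441.]
 [ 619. -249.]
 [ 471. -223.]]
side [ 290  299   64   45 2101] 0.11591341087350215 ((406.74774169921875, -558.5552978515625), (82.72250366210938, 102.4850845336914), 89.25849914550781)
[[ 355. -599.]
 [ 457. -601.]
 [ 459. -518.]
 [ 356. -517.]]
side [297 191  12  65 397] 0.11578827090014199 ((434.898193359375, -316.19970703125), (186.96339416503906, 11.955279350280762), 80.38556671142578)
[[ 413. -407.]
 [ 425. -409.]
 [ 456. -225.]
 [ 445. -223.]]
scene [ 297  179   68   41 1543] 0.11704639485286872 ((515.9257202148438, -285.7747802734375), (172.2888946533203, 134.8435821533203), 54.853057861328125)
[[ 411. -317.]
 [ 521. -395.]
 [ 621. -254.]
 [ 510. -177.]]
scene [374 268  33  36 804] 0.11477970718213953 ((390.37066650390625, -553.8741455078125), (90.22154998779297, 59.90896224975586), 32.35786819458008)
[[ 336. -553.]
 [ 368. -603.]
 [ 445. -555.]
 [ 412. -504.]]
scene [145  94  26   9  92] 0.11784286514014092 ((577.3848876953125, 460.2451171875), (18.252676010131836, 77.80685424804688), 74.46524047851562)
[[537. 462.]
 [612. 441.]
 [617. 459.]
 [542. 479.]]
1232 ((449.53472900390625, -317.4281311035156), (193.0384979248047, 54.8530158996582), 75.07523345947266)
[[ 413. -409.]
 [ 458. -417.]
 [ 490. -227.]
 [ 445. -219.]]
tin ((405.92071533203125, -569.1082763671875), 52.51142883300781)
```

```bash
cat >> h.py <<'E'
a=np.radians(-9.61); ux=np.array([np.cos(a),np.sin(a),0]); uy=np.array([-np.sin(a),np.cos(a),0]); C=np.array([.5289,-.3322,0])
def cw(x,y,z): return C+x*ux+y*uy+np.array([0,0,z])
def Rdown(y):
    y=np.array([y[0],y[1],0.]);y/=np.linalg.norm(y);z=np.array([0,0,-1.]);return np.stack([np.cross(y,z),y,z],1)
RP=Rdown(uy)
def fx(k=3):
    return float(np.mean([np.array(robot.read_force())@ux for _ in range(k)]))
E
python3 - <<'E'
from h import *
W=np.load('pics/scene0.npy')
for nm,(u0,v0,u1,v1) in {'jar':(290,288,338,318),'bjar':(468,275,508,300)}.items():
    Q=W[v0:v1,u0:u1].reshape(-1,3);Q=Q[Q[:,2]>.05];print(nm,Q.min(0),Q.max(0))
for p,R in [(cw(-.135,0,.25),RP),(cw(-.135,0,.078),RP),(cw(-.1,0,.078),RP),(cw(-.215,0,.078),RP),(cw(-.22,0,.078),RP),(cw(-.124,0,.2),RP),
  ([.481,-.0897,.15],Rdown((np.cos(np.radians(48)),np.sin(np.radians(48))))),([.481,-.0897,.003],Rdown((np.cos(np.radians(48)),np.sin(np.radians(48)))))]:
    q=robot.ik(p,R); print(np.round(p,3),None if q is None else np.round(q,1))
t=robot.read_t(); f=[robot.read_force() for _ in range(5)]; print(t,robot.read_t(),np.round(f,2))
E
```

```text
jar [ 0.21608065 -0.52890809  0.08918857] [ 0.29582717 -0.44918682  0.12670337]
bjar [ 0.47276264 -0.72375949  0.08714   ] [ 0.55021216 -0.64827434  0.1160793 ]
[ 0.396 -0.31   0.25 ] [-15.6   3.2 -18.5   0.  -68.3 -84. ]
[ 0.396 -0.31   0.078] [-15.6  13.2 -31.9   0.  -44.9 -84. ]
[ 0.43  -0.316  0.078] [-15.2  15.8 -28.1   0.  -46.1 -84.4]
[ 0.317 -0.296  0.078] [-16.8   7.  -40.1   0.  -42.9 -82.8]
[ 0.312 -0.295  0.078] [-16.9   6.7 -40.6   0.  -42.8 -82.7]
[ 0.407 -0.311  0.2  ] [-15.5   6.3 -21.8   0.  -61.9 -84.1]
[ 0.481 -0.09   0.15 ] [  12.5    6.9  -28.5    0.   -54.7 -144.5]
[ 0.481 -0.09   0.003] [  12.5   18.9  -37.7   -0.   -33.4 -144.5]
0.15 0.15 [[-0.91  0.63  0.28]
 [-0.91  0.63  0.28]
 [-0.91  0.63  0.28]
 [-0.91  0.63  0.28]
 [-0.91  0.63  0.28]]
```

Run:
```python
from h import *
robot.goto(cw(-.135,0,.2),RP); print(robot.read_t(),robot.read_position())
robot.move_gripper(0.0); print(robot.read_t())
robot.servo_line(cw(-.135,0,.078)); print(robot.read_t(),robot.read_position(),cw(-.135,0,.078))
fs=[]
for i in range(6): robot.dwell(.03); fs.append(fx(1))
t=robot.read_t();robot.servo_line(cw(-.1345,0,.078),speed=.02); print('step time',robot.read_t()-t)
print(np.round(fs,2)); shot('side','side1.png');
```

```text
1.4333 [ 0.39596655 -0.31012805  0.20020067]
2.8583
3.825 [ 0.39633882 -0.30989854  0.0786383 ] [ 0.39579447 -0.30966299  0.078     ]
step time 0.25
[-0.16 -0.34 -0.34  0.72 -0.05  0.36]
```

View pics/side1.png

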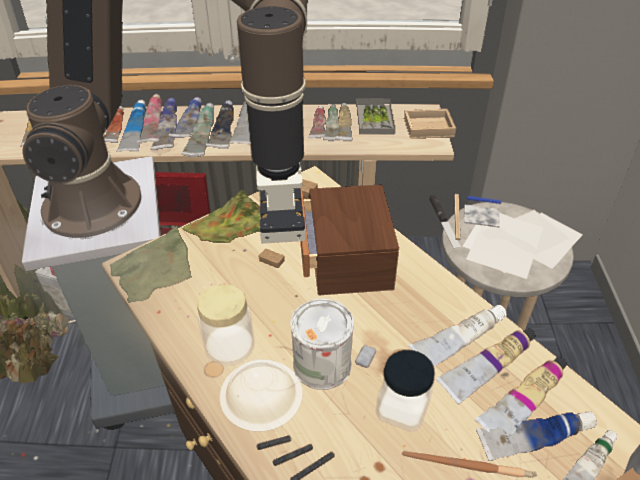

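The gripper stands in front of the drawer at side (283,225), shut and clear. Now the force-guarded press.

```bash
cat >> h.py <<'E'
def px(): return float((np.array(robot.read_position())-C)@ux)
def press(x0,xmax,f0,z=.078,stop=8.0,y=0.):
    """step in until sustained force; f0 baseline; returns stop x"""
    x=x0;log=[]
    while x<xmax:
        f=log[-1][1] if log else 0
        x+= .001 if f<2 else (.0006 if f<4.3 else .0004)
        robot.servo_line(cw(x,y,z),speed=.02)
        v=[-(fx(1)-f0)]
        robot.dwell(.02); v.append(-(fx(1)-f0)); robot.dwell(.02); v.append(-(fx(1)-f0))
        f=float(np.median(v)); log.append((round(x*1000,1),round(f,2),round(px()*1000,1)))
        if f>stop: break
    print(log); return x
def base(n=8):
    v=[]
    for i in range(n): robot.dwell(.02); v.append(fx(1))
    return float(np.mean(v))
E
python3 - <<'E'
from h import *
robot.servo_line(cw(-.116,0,.078),speed=.06)
f0=base(); print('f0',f0,robot.read_t())
x=press(-.116,-.085,f0,stop=7.8)
print(robot.read_t(),x)
E
```

```text
f0 -0.32367934894330697 4.9167
[(-115.0, -0.05, -115.0), (-114.0, -0.41, -114.0), (-113.0, -0.19, -113.0), (-112.0, 0.33, -112.0), (-111.0, 3.04, -111.7), (-110.4, 4.11, -110.8), (-109.8, 4.34, -110.0), (-109.4, 4.02, -109.5), (-108.8, 4.17, -108.8), (-108.2, 4.46, -108.3), (-107.8, 3.77, -107.9), (-107.2, 4.4, -107.3), (-106.8, 4.93, -107.0), (-106.4, 4.87, -106.6), (-106.0, 5.0, -106.2), (-105.6, 4.71, -105.8), (-105.2, 4.15, -105.4), (-104.6, 5.44, -104.7), (-104.2, 5.97, -104.5), (-103.8, 6.62, -104.4), (-103.4, 7.65, -104.4), (-103.0, 8.81, -104.3)]
11.15 -0.10300000000000001
```

The stop is clear: the finger stays at −104.4 mm while force climbs to 8.8 N. I'm backing off now.

Run:
```python
from h import *
robot.servo_line(cw(-.222,0,.078),speed=.11); print(robot.read_t(),robot.read_force())
robot.servo_line(cw(-.222,0,.2),speed=.2); 
robot.move_gripper(1.0)
print(robot.read_t())
th=np.radians(48); 
robot.goto([.481,-.0897,.2],Rdown((np.cos(th),np.sin(th))))
print(robot.read_t())
im,d,W=shot('side','side2.png'); np.save('pics/side2.npy',W)
im,d,W=shot('wrist','wrist2.png'); np.save('pics/wrist2.npy',W)
im,d,W=shot('scene','scene2.png'); np.save('pics/scene2.npy',W)
```

```text
12.3833 [ 0.48040488 -0.38112165  0.52390377]
14.5833
15.625
```

View pics/side2.png

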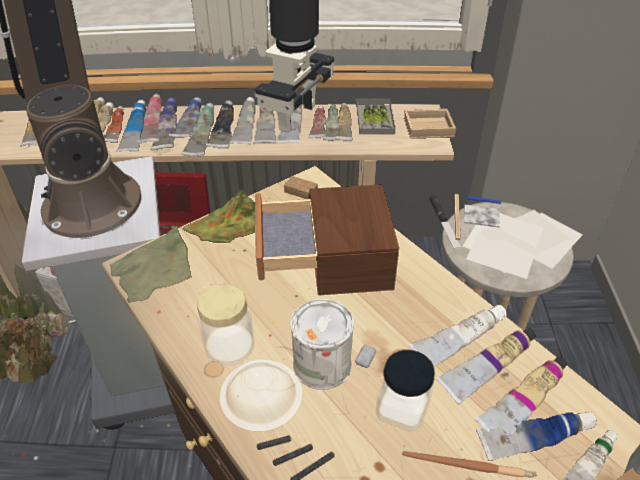

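View pics/wrist2.png

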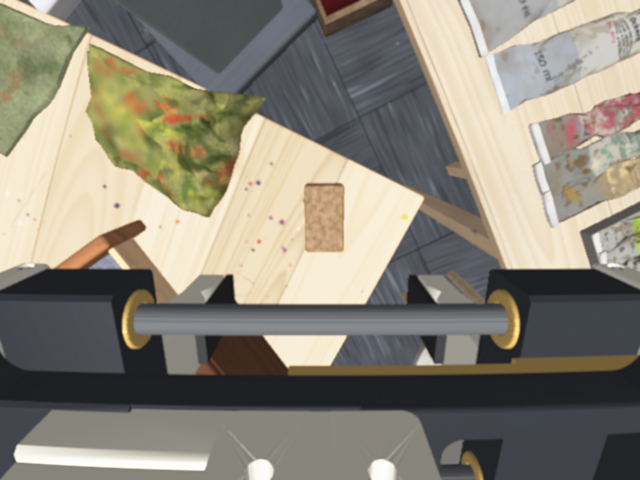

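View pics/scene2.png

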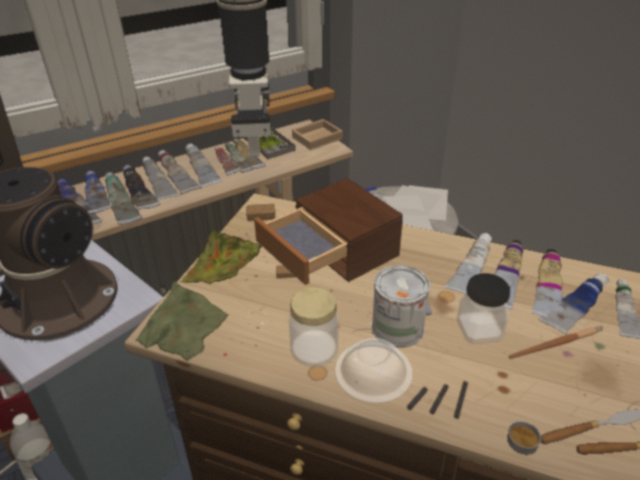

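The drawer has sprung fully out (side (287,232)). The wrist view shows the block at (324,217), square to the jaws. I'll refine its pose and the cell's from these clouds.

Run:
```python
from h import *
W=np.load('pics/wrist2.npy')
P=W[170:265,290:360].reshape(-1,3);P=P[np.isfinite(P[:,0])]
Q=P[(P[:,2]>.015)&(P[:,2]<.035)];print(len(Q),np.percentile(Q[:,2],[5,50,95]))
top=np.median(Q[:,2]);Q=Q[abs(Q[:,2]-top)<.004];print(cv2.minAreaRect((Q[:,:2]*1000).astype(np.float32)))
W=np.load('pics/side2.npy')
for nm in ['side','scene']:
    W=np.load(f'pics/{nm}2.npy');D=W-C;X=D@ux;Y=D@uy;Z=W[...,2]
    m=(abs(Z-.071)<.004)&(X>-.2)&(X<-.06)&(abs(Y)<.09)
    print(nm,'floor',m.sum(),np.median(Z[m]),np.percentile(X[m],[.5,99.5]),np.percentile(Y[m],[.5,99.5]))
    m=(abs(Z-.115)<.003)&(X>-.25)&(X<-.08)&(abs(Y)<.11)
    print('front top',m.sum(),np.percentile(X[m],[1,50,99]),np.percentile(Y[m],[1,99]))
W=np.load('pics/scene2.npy')
P=W[200:222,245:278].reshape(-1,3);Q=P[abs(P[:,2]-.024)<.004];print(cv2.minAreaRect((Q[:,:2]*1000).astype(np.float32)))
```

```text
2644 [0.02137702 0.02296489 0.02427674]
((482.4119567871094, -87.97315216064453), (39.55590057373047, 69.96983337402344), 48.54521560668945)
side floor 2190 0.0723179865703234 [-0.17371562 -0.07592356] [-0.08363882  0.07955374]
front top 375 [-0.18568633 -0.17987114 -0.17396381] [-0.09221122  0.09166689]
scene floor 1483 0.0709731534152841 [-0.18602575 -0.07294678] [-0.08717849  0.08191552]
front top 324 [-0.18603359 -0.18042306 -0.17318691] [-0.09122674  0.08871185]
((482.9793701171875, -89.27871704101562), (48.76622009277344, 66.60124206542969), 48.639835357666016)
```

```bash
python3 - <<'E'
from h import *
th=np.radians(48.5); R=Rdown((np.cos(th),np.sin(th)))
robot.servo_line([.482,-.0885,.06],R,speed=.2)
robot.servo_line([.482,-.0885,.004],speed=.08); print('f',robot.read_force())
robot.move_gripper(0.0); print('w',robot.read_grip_width(),robot.read_t())
robot.servo_line([.482,-.0885,.2],speed=.2); print('w',robot.read_grip_width())
robot.goto(cw(-.125,0,.2),RP); print(robot.read_t(),robot.read_position(),robot.read_grip_width())
im,d,W=shot('side','side3.png'); shot('scene','scene3.png')
E
python3 -c "
import cv2;a=cv2.imread('pics/side3.png')[100:300,180:420];b=cv2.imread('pics/scene3.png')[100:300,180:420]
cv2.imwrite('pics/c3.png',cv2.hconcat([cv2.resize(a,(400,333)),cv2.resize(b,(400,333))]))"
```

```text
f [ 0.79229284  0.94077875 -0.07557394]
w 0.45108179302017976 18.3
w 0.4544344890092562
20.4167 [ 0.40561027 -0.31100239  0.19933514] 0.45688882746489384
```

View pics/c3.png

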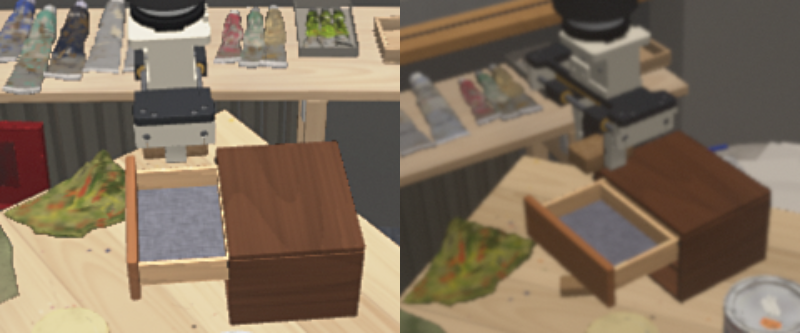

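The block is held square above the drawer (crop (185,152)). I'm lowering it now.

```bash
python3 - <<'E'
from h import *
robot.servo_line(cw(-.125,0,.11),speed=.15)
robot.servo_line(cw(-.125,0,.082),speed=.05)
def fz():
    v=[]
    for i in range(4): robot.dwell(.02); v.append(robot.read_force()[2])
    return np.mean(v)
f0=fz(); z=.082; print('fz0',f0,robot.read_force(),robot.read_t())
while z>.0735:
    z-=.001; robot.servo_line(cw(-.125,0,z),speed=.02); f=fz()-f0; print(round(z,4),round(f,2),end=' ')
    if f>1.2: break
robot.move_gripper(.62); print('w',robot.read_grip_width(),robot.read_t())
robot.servo_line(cw(-.125,0,.2),speed=.15)
robot.move_gripper(0.0)
robot.goto(cw(-.222,0,.2),RP); print(robot.read_t(),robot.read_force())
for n in ['side','scene']:
    im,d,W=shot(n,n+'4.png'); D=W-C;X=D@ux;Y=D@uy;Z=W[...,2]
    m=(Z>.088)&(Z<.102)&(X>-.172)&(X<-.078)&(abs(Y)<.074)
    q=np.stack([X[m],Y[m]],1)*1000; print(n,m.sum(),np.median(Z[m]),cv2.minAreaRect(q.astype(np.float32)))
E
python3 -c "
import cv2;a=cv2.imread('pics/side4.png')[100:300,180:420];b=cv2.imread('pics/scene4.png')[100:300,180:420]
cv2.imwrite('pics/c4.png',cv2.hconcat([cv2.resize(a,(400,333)),cv2.resize(b,(400,333))]))"
```

```text
fz0 -0.2549203608923227 [-0.26581087 -0.30474467  0.03278998] 22.0417
0.081 0.28 0.08 0.19 0.079 -0.25 0.078 0.09 0.077 0.15 0.076 -0.13 0.075 0.11 0.074 8.75 w 0.6208605131324793 25.1
27.575 [-0.47107527  0.35003647  0.38311393]
side 583 0.09518217309949417 ((-125.36361694335938, 25.306114196777344), (69.73983001708984, 96.55581665039062), 0.09466634690761566)
scene 422 0.0938047947925918 ((-125.37564086914062, -1.0633373260498047), (71.90776062011719, 42.918792724609375), 0.3083634674549103)
```

View pics/c4.png

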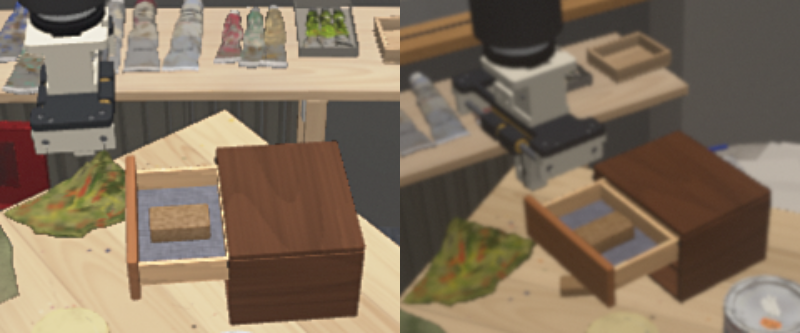

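The block lies flat and centred in the drawer (side crop (180,222)), about 1 mm from the cell centre. Now I'll press the drawer shut.

```bash
python3 - <<'E'
from h import *
robot.servo_line(cw(-.222,0,.078),speed=.15)
f0=base(); print('f0',f0)
robot.servo_line(cw(-.200,0,.078),speed=.06)
L=[]
for x in np.arange(-.190,-.1129,.0095):
    robot.servo_line(cw(x,0,.078),speed=.035); f=-(fx(1)-f0); L.append((round(x*1000,1),round(f,1)))
    if f>9: break
print(L,robot.read_t())
if L[-1][1]<9:
    x=press(x,-.090,f0,stop=7.8); print(x,robot.read_t())
    robot.servo_line(cw(-.135,0,.078),speed=.05); print(robot.read_t())
    robot.servo_line(cw(-.222,0,.078),speed=.15)
    for n in ['side','scene']:
        im,d,W=shot(n,n+'5.png'); D=W-C;X=D@ux;Y=D@uy;Z=W[...,2]
        m=(abs(Z-.115)<.003)&(X>-.25)&(X<-.082)&(abs(Y)<.11)
        print(n,m.sum(),np.percentile(X[m],[1,50,99]))
print(robot.read_t())
E
python3 -c "
import cv2;a=cv2.imread('pics/side5.png')[100:300,180:420];b=cv2.imread('pics/scene5.png')[100:300,180:420]
cv2.imwrite('pics/c5.png',cv2.hconcat([cv2.resize(a,(400,333)),cv2.resize(b,(400,333))]))"
```

```text
f0 -0.17776464586679847
[(np.float64(-190.0), 0.5), (np.float64(-180.5), 1.1), (np.float64(-171.0), 2.1), (np.float64(-161.5), 1.6), (np.float64(-152.0), 2.8), (np.float64(-142.5), 2.6), (np.float64(-133.0), 2.8), (np.float64(-123.5), 2.3), (np.float64(-114.0), 3.3)] 33.125
[(np.float64(-113.0), 4.0, -113.3), (np.float64(-112.4), 3.94, -112.6), (np.float64(-111.8), 4.06, -112.0), (np.float64(-111.2), 3.67, -111.3), (np.float64(-110.6), 4.41, -110.7), (np.float64(-110.2), 4.41, -110.3), (np.float64(-109.8), 4.02, -110.0), (np.float64(-109.2), 3.97, -109.3), (np.float64(-108.6), 4.03, -108.8), (np.float64(-108.0), 4.44, -108.3), (np.float64(-107.6), 4.54, -107.9), (np.float64(-107.2), 4.99, -107.5), (np.float64(-106.8), 4.72, -107.1), (np.float64(-106.4), 5.17, -106.7), (np.float64(-106.0), 4.57, -106.3), (np.float64(-105.6), 4.82, -105.9), (np.float64(-105.2), 5.71, -105.6), (np.float64(-104.8), 5.91, -105.4), (np.float64(-104.4), 6.69, -105.3), (np.float64(-104.0), 7.94, -105.2)]
-0.10399999999999994 38.7917
39.5583
side 363 [-0.10099222 -0.09507489 -0.08930578]
scene 314 [-0.23151494 -0.09645148 -0.08877064]
40.3917
```

View pics/c5.png

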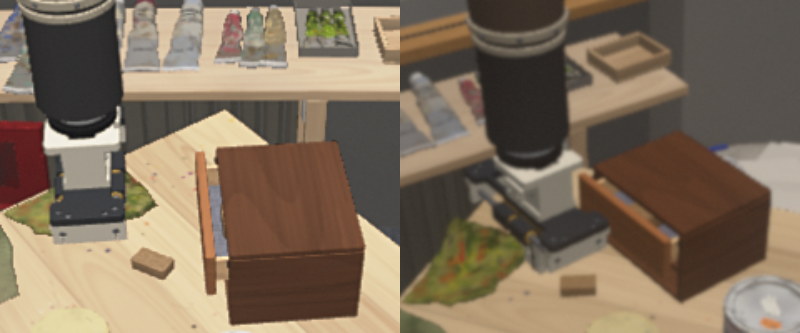

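The drawer stays shut. I'll lift clear, wait, and compare the front with its starting position and the bystanders with theirs before handing in.

Run:
```python
from h import *
robot.servo_line(cw(-.222,0,.22),speed=.15); robot.dwell(1.5)
def meas(W):
    D=W-C;X=D@ux;Y=D@uy;Z=W[...,2]
    m=(abs(Z-.115)<.003)&(X>-.12)&(X<-.082)&(abs(Y)<.09); print('front',np.round(np.percentile(X[m],[2,50,98])*1000,1))
    Q=W[295:350,290:356].reshape(-1,3);Q=Q[(abs(Q[:,2]-.12)<.006)];print('tin',cv2.minEnclosingCircle((Q[:,:2]*1000).astype(np.float32)))
    Q=W[342:370,354:380].reshape(-1,3);Q=Q[(abs(Q[:,2]-.0125)<.004)];print('rub',np.round(np.median(Q,0)*1000,1))
im,d,W=shot('side','side6.png'); meas(np.load('pics/side0.npy')); meas(W); meas(np.load('pics/side2.npy'))
print(robot.read_force(),robot.read_t())
```

```text
front [-101.1  -95.4  -89.6]
tin ((407.1094055175781, -568.9253540039062), 53.156341552734375)
rub [ 483.3 -577.    12.3]
front [-100.9  -95.4  -89.4]
tin ((406.11968994140625, -568.7534790039062), 52.78357696533203)
rub [ 483.6 -576.7   12.6]Traceback (most recent call last):
  File "<stdin>", line 8, in <module>
  File "<stdin>", line 5, in meas
    return _quantile_unchecked(
        a, q, axis, out, overwrite_input, method, keepdims, weights)
    return _ureduce(a,
                    func=_quantile_ureduce_func,
    ...<5 lines>...
                    overwrite_input=overwrite_input,
                    method=method)
    r = func(a, **kwargs)
    result = _quantile(arr,
                       quantiles=q,
    ...<2 lines>...
                       out=out,
                       weights=wgt)
    slices_having_nans = np.isnan(arr[-1, ...])
                                  ~~~^^^^^^^^^
IndexError: index -1 is out of bounds for axis 0 with size 0
```

View pics/side6.png

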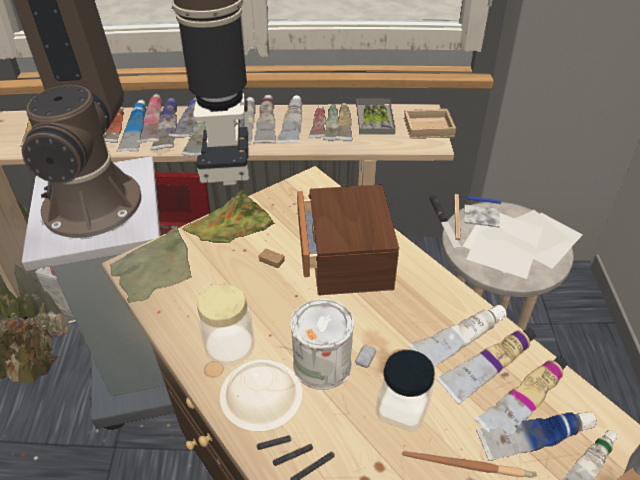

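The front is back within 0.2 mm of its starting position, with the tin, rubber and small block where they were (side (323,343), (366,355), (271,258)). The script error came from my comparison frame: the drawer is open there, so there were no front points to measure. Handing in.

```bash
python3 -c "
from rig import robot
print(robot.read_t()); robot.job_done(); print(robot.read_t())"
```

```text
43.0417
the job is handed in; nothing more can be done
the job is handed in; nothing more can be done
```

The sanding block is in the chest drawer, the drawer is latched shut, and I handed the job in at 43 s of the 67 s allowed.

- **Opening:** I pressed the front in to the stop (about 7 mm in, 8.8 N) and let go, and the drawer sprang fully out.
- **Block:** I took the larger of the two cork pieces, measured at 40×70 mm, and laid it flat in the drawer. It was about 1 mm from the middle of the compartment. Setting it down gave one brief push of 8.75 N on the drawer floor, within the 15 N limit.
- **Closing:** I pressed the front in again until it stopped at 7.9 N and let go.

**Last checks:** Over 2 s after release, the front stood within 0.2 mm of its original shut position. The tin and putty rubber measured within about 1 mm of where they started, the small block looked unmoved, and the arm was clear of everything.

**What disagreed or couldn't be checked:**
- The closing press ended 0.8 mm short of where the opening press did, but the drawer stayed latched.
- The block can't be seen properly with the drawer shut, so its final position rests on the look just before closing.
- A last comparison with the open-drawer picture gave a script error, because that picture has no shut front to measure. It had no effect on the robot.

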